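Check the dry-block heater against the dial thermometer

ROBOT

A 7-joint arm with a two-finger parallel gripper is mounted at the origin on the work surface. World frame = base frame: x ahead of the robot, y to its left, z up, the work surface at z = 0. Lengths are in m, angles in degrees, forces in N, time in s.
With the tool pointing down it reaches from about 0.425 to 0.875 m from the base axis. Payload 4.7 kg.
Tool frame: the origin (TCP) lies midway between the tips of the shut fingers; the grasp point (between the pads) lies 19 mm behind it; z points along the fingers, y is the line along which they close (so a half turn about z gives the same grasp; the last joint's range is limited). The gripper opens to 87 mm and grips with 3 to 60 N. Pads are 19 mm wide; open, the fingers measure 117 mm over their backs; the gripper's body (75 mm by 190 mm) begins 51 mm behind the grasp point.
Start: joints at [68.531, 18.392, -4.016, 83.108, 1.295, 78.541, -3.26], TCP at [0.246, -0.602, 0.19] pointing down, gripper open.
Joint ranges: [-163.93, 163.93], [-17.29, 119.83], [-79.2, 71.16], [3.27, 140.29], [-89.18, 269.18], [5.43, 117.66], [-154.24, 154.24]. Speed limits (degrees/s): [147.25, 147.25, 180, 180, 180, 180, 180].

INTERFACE

Orientations are given as [roll, pitch, yaw] about the fixed x, y, z axes, in that order (R = Rz(yaw) Ry(pitch) Rx(roll)).
In Python, from cell import env, viewer, boxes_of, masks_of gives the robot as it stands. The module is installed in compiled form; this text tells all that it offers.
- The arm moves only by the tool apply_moves, never from a script. Its argument "moves" is a list of rows, each a list of 7 numbers: the shift along the tool's x, y, z scaled (see below), then the turn, a rotation vector about the tool's x, y, z scaled (see below), then the opening, from 0 (shut) to 1 (fully open). A call has 1 to 20 rows; each row is the pose to reach, as a shift and turn from the pose commanded when the call began, along the tool's axes at that moment; what a row does not reach only later rows make up. The controller multiplies each number of a shift by 0.2 m and each number of a turn by 1.5 rad. A row lasts 1/10 s, in which the tool goes at most 50 mm and 8.59 degrees, less where a joint would pass 70% of its speed; a pose out of reach is approached as far as the arm can. A call with a number of a shift or a turn outside -1 to 1 is refused whole. A call with a gripper value outside its range is refused whole. The fingers move at their own pace and stop on an object; "grip_force" is the grip in N (left out, the last holds). Time passes only in rows, so rows that repeat a pose let the fingers close. It gives the time, the measured TCP pose, the force, the opening and the grip force at its end, in the units of the state.
- env.get_obs(): the state, without advancing time (a new reading comes with each control period).
- viewer.read_camera(name): name is "scene" or "top"; returns the picture (480x640x3 uint8, red, green, blue); there is no depth.
- viewer.get_calibration(name): a dict with "fov_y" (degrees; the focal length in pixels is half the picture's height over the tangent of half this angle, whatever the lens; pixels are square), "cx", "cy" (the principal point, pixels), "position" and "orientation" of the camera in the world. Camera axes: x right, y up, looking along -z (the intrinsics and any distortion apply to the point x, -y, -z); pixel columns grow to the right and rows downward; lengths in m; the calibration is good to about 2 mm. A picture is of the moment at which its call begins. get_calibration takes no time and is no camera call.
- env.sign_off(): hands the job in; it is judged then, once.
Trained networks look in the newest picture that a camera, given by its name, has taken for a name from the list of things; names that differ only in an ending like _2 or _b are one class to them, and where a whole thing is asked for, a point or a joint stands for the part that bears it (a point fixed in the world has none). Each returns a list of dicts, best first, with "conf" (0 to 1); they miss things now and then, are a little off and sometimes report something else, mostly with a low value. They report only what shows in the picture. A call takes as long as a camera call.
- boxes_of(camera, target): "location" ([column, row] in pixels, amid what is visible of it).
- masks_of(camera, target): "pixels" (480x640 bool, what is visible of it) and "location" ([column, row] in pixels, amid what is visible of it).
The state is a dict: "time_s": time; "qpos": joint angles; "joint_velocities": joint speeds; "effort": joint torques, N m; "tool_pos": TCP position; "tool_rot": TCP orientation; "force": force on the tool from outside, world axes, zero at the start; "wrist_torque": the same for the moment, N m; "grip_width": finger opening in m; "grasp_force": force on a finger pad.
Only numpy, scipy, OpenCV 4.12 (cv2) and the standard library are available. Lean on these libraries where they do the work, as an engineer would, in place of code of your own. Each camera call takes 0.05 s, during which the arm holds its last target. There are 200 camera calls.

TASK

Take the dial thermometer out of the rack and lower its stem into the thermometer well, the small hole in the middle of the heater's aluminium block, until it stands on the bottom; let go of it and do not drop it in. Then turn the heater's sprung selector knob clockwise from off to its third click, without running on past it, and finish while still holding the knob there, because it springs back to off if let go. Leave the tubes and the other things on the bench as they are.

Things in the scene. Friction and masses are not known exactly. Their poses are not given: they have to be found in the camera images.
- thermo_head (a point): dial thermometer (steel, 124 mm long, about 90 g): flat round head 40 mm across, 14 mm thick, white dial on top; neck 15 mm across, 20 mm long; stem 8 mm thick, 90 mm long, rounded tip. This point: centre of the head, 117 mm above the tip; z up along the stem. It hangs upright in one of the rack's holes, neck resting on the top plate, head centre 127 mm above the bench. Grasp the head by its rim.
- thermo_tip (a point): the very tip of the thermometer's stem, on the stem's axis; z axis up along the stem
- rack: fixed aluminium rack left or right of the heater, 208 mm long (its x) and 46 mm wide (y), origin on the bench under its centre; upper face of its 8 mm top plate 100 mm above the bench; four 10 mm holes in a row along x at -72, -24, 24 and 72 mm. The thermometer and two slim tubes with caps 16 mm across hang in three of them; which hangs where varies.
- heater: fixed dry-block heater, 200 mm deep (x, front towards -x), 300 mm wide (y), origin on the bench under its centre. On its +y half an aluminium block, top 105 mm above the bench, with 14 mm tube holes at its corners and the 10 mm thermometer well in its middle. On its -y half the flat control deck, 90 mm above the bench, with the selector knob near the front (25 mm to -x, 75 mm to -y of the origin).
- well_mouth (a point): centre of the mouth of the thermometer well, 10 mm across, level with the block's top, 105 mm above the bench; z up. Round it stands a countersunk steel guide ring 22 mm across and 5 mm high that opens upwards to 18 mm and leads the tip in. It lies 75 mm from the heater's origin towards its +y.
- well_bottom (a point): centre of the floor of the well, 55 mm below its mouth. With the stem standing on it, 35 mm of stem shows above the block and the head's centre is 62 mm above the block's top.
- knob_grip (a point): selector knob, black, vertical axis: bar grip 42 mm long, 14 mm wide, its top 38 mm above the knob's underside, on a round skirt 44 mm across, 8 mm thick. This point: on the axis at the height to grip, 122 mm above the bench, 7 mm below the bar's top; x runs along the bar towards its white pointer line, z up. At off the pointer stands 60 degrees anticlockwise, from above, of the heater's x axis.
- selector (a joint): knob angle in rad: 0 at off (end stop), growing clockwise seen from above. Six ticks on the deck mark off and five clicks, 24 degrees (0.419 rad) apart: the third click is at 1.257, the last at 2.094. The torque needed jumps up by about 0.1 N m at each click and falls off to the next (0.03 to 0.16 N m in all up to the third). A return spring outdoes the clicks: let go, the knob runs back to off.
- rack_tube1_cap (a point): centre of the cap, 16 mm across and 12 mm high, of a slim tube hanging in the rack, to be left alone
- rack_tube2_cap (a point): the same for the second slim tube in the rack
- block_tube1_cap (a point): centre of the cap, 14 mm across, of a tube standing in a corner hole of the heater's block, its top 21 mm above the block, to be left alone
- block_tube2_cap (a point): the same for the second tube in the block
- pot: screw-capped specimen pot, 64 mm across and 70 mm high, on the bench beyond the heater and the rack; origin under its centre; leave alone
- dishes: stack of three closed culture dishes, 90 mm across and 42 mm high, on the bench beyond the heater and the rack; origin under its centre; leave alone
- spatula_grip (a point): middle of a slim steel weighing spatula, 155 mm long, lying flat on the bench beyond the heater and the rack; leave alone

How it is judged (in metres and radians):
On the way, in this order (a step that is already met when the one before it is completed fails the run):
1. the thermometer stands on the bottom of the well and is let go (z of thermo_tip in the frame of well_bottom below 0.005 m and horizontal distance between thermo_tip and well_bottom below 0.004 m and angle between thermo_tip's own z axis and vertical below 0.08 rad and contact force between the fingers and thermometer below 0.1 N), for 0.3 s.
2. the selector is at its third click, in the fingers (value of joint selector between 1.117 and 1.397 rad and contact force between the fingers and selector above 2 N), for 0.5 s.
At the end, for the whole second after the job is handed in: The fingers hold the selector knob (more than 2 N on it) within 8 degrees (0.14 rad) of its third click, while the thermometer stands in the well untouched: its tip within 5 mm of the bottom and 4 mm of the well's axis, tilted less than 0.08 rad (all of step 1 and all of step 2 and contact force between the arm and thermometer below 0.1 N); the arm keeps its last pose, push and grip.
It fails at once if the selector is run past the third click (more than 0.25 rad beyond it) (value of joint selector above 1.507 rad).
It fails at once if the thermometer is dropped into the well (faster than 0.5 m/s with its tip inside) (z of thermo_tip in the frame of well_mouth below -0.002 m and horizontal distance between thermo_tip and well_mouth below 0.006 m and linear speed of thermometer above 0.5 m/s).
It fails at once if a tube, the pot, the dishes or the spatula is disturbed (tubes moved more than 15 mm, the others more than 30 mm) (distance of any of rack_tube1_cap, rack_tube2_cap, block_tube1_cap, block_tube2_cap from where it was at the start of the episode above 0.015 m or distance of any of pot, dishes, spatula_grip from where it was at the start of the episode above 0.03 m).
It also fails if it takes over 67 s, if anything falls off the work surface, if the arm or the gripper's body presses on something with over 40 N, if the wrist force passes 120 N, or if a joint passes its speed limit or range.

## Working session

There is one attempt and no reset: what is moved stays moved. The work goes in short steps, Python scripts to look and compute and a tool call to move; the robot and the scene stay as the last step left them, time stands still between calls to the robot, and variables do not carry over. Pictures are saved under pics/ and viewed, at most 10 in all, crops included, and the job is handed in when it is done.

Besides the shell and the picture viewer there is one more tool, called by a JSON object that holds its "name" and its "arguments", one argument or row to a line. apply_moves: Moves the arm, as the interface text tells. Shifts and turns lie within -1 to 1; 1 stands for 0.2 m of shift or 1.5 rad of turn. Its arguments: {"type":"object","properties":{"moves":{"type":"array","items":{"type":"array","items":{"type":"number","minimum":-1,"maximum":1}}},"grip_force":{"type":"number"}},"required":["moves"]}

```bash
mkdir -p pics
python3 - <<'E'
from cell import env, viewer, boxes_of, masks_of
import cv2,numpy as np
for c in("scene","top"):
    im=viewer.read_camera(c); cv2.imwrite(f"pics/{c}0.png",im[:,:,::-1])
    print(c,viewer.get_calibration(c))
    for t in("thermo_head","rack","heater","knob_grip","rack_tube1_cap","block_tube1_cap","pot","dishes"):
        print(t,[(np.round(d["location"],1).tolist(),round(d["conf"],2)) for d in boxes_of(c,t)])
print(env.get_obs())
E
```

```text
scene {'fov_y': 56.863726570658336, 'cx': 317.07765216529725, 'cy': 232.36411731542498, 'position': array([ 0.93925709, -0.49905287,  0.70114294]), 'orientation': array([44.21249369,  0.38336574, 33.83939688])}
thermo_head [([385.2, 144.4], 0.56)]
rack [([238.7, 314.3], 0.56), ([340.4, 183.4], 0.28)]
heater [([343.9, 188.2], 0.62)]
knob_grip [([317.2, 170.8], 0.82)]
rack_tube1_cap [([258.5, 312.2], 0.69)]
block_tube1_cap []
pot [([394.9, 280.7], 0.81)]
dishes [([359.0, 343.1], 0.81)]
top {'fov_y': 56.83210232473121, 'cx': 312.91671512998846, 'cy': 243.10954107862656, 'position': array([0.54341924, 0.00165949, 0.81353928]), 'orientation': array([  6.46471147,  -0.42670666, -89.52818   ])}
thermo_head [([449.7, 329.4], 0.74)]
rack [([439.1, 276.3], 0.64)]
heater [([191.3, 296.4], 0.58), ([232.3, 313.1], 0.46)]
knob_grip [([234.6, 314.4], 0.6), ([167.5, 173.2], 0.24)]
rack_tube1_cap [([232.5, 311.6], 0.66), ([445.9, 237.6], 0.65)]
block_tube1_cap [([115.5, 303.8], 0.4)]
pot [([309.3, 164.6], 0.74)]
dishes [([381.2, 166.8], 0.9)]
{'time_s': 0.9, 'qpos': array([68.52981422, 18.39096801, -4.0145207 , 83.10688342,  1.29493523,
       78.54091573, -3.26189232]), 'joint_velocities': array([ 0.08012139, -0.02679015,  0.06127483, -0.03703859,  0.00945395,
        0.05274534, -0.02698374]), 'effort': array([-5.29439063e-06, -4.91091728e+01, -4.02910290e-01, -3.12773860e+01,
       -6.36854209e-02,  3.34205688e-02,  1.05316280e-05]), 'tool_pos': array([ 0.24638346, -0.60152714,  0.18970301]), 'tool_rot': array([1.79993646e+02, 3.14413931e-03, 2.22755632e+01]), 'force': array([ 0.07610677,  0.47884246, -0.37132341]), 'wrist_torque': array([-0.00045916, -0.01912357, -0.03276669]), 'grasp_force': 0.0, 'grip_width': 0.087155393049819}
```

View pics/top0.png

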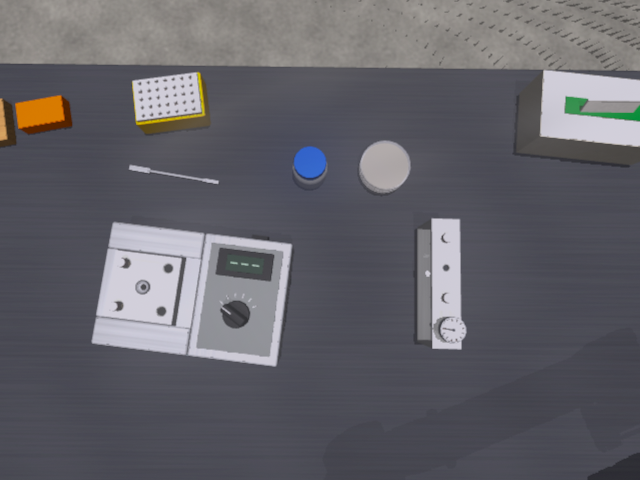

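View pics/scene0.png

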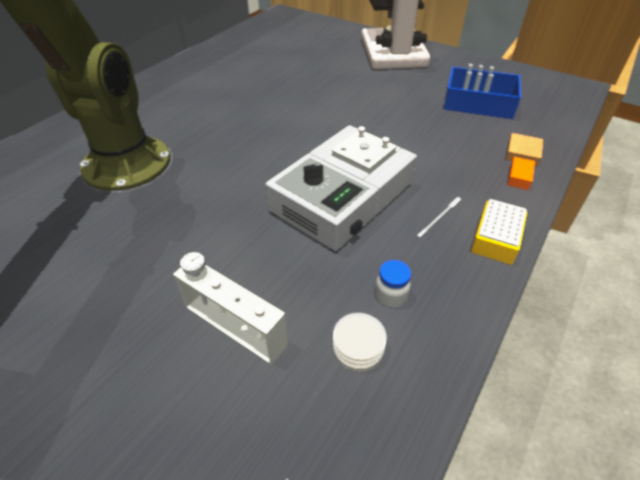

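Top view: the dial head is at about (452,330) at the near end of the rack. The well ring is at (143,287), the knob at (236,314) with its pointer up-left, and the block tubes sit at the left corners. Next I convert these to positions.

```bash
cat > h.py <<'E'
import numpy as np,cv2
from cell import env,viewer,boxes_of,masks_of
from scipy.spatial.transform import Rotation as R
def ray(c,px):
    k=viewer.get_calibration(c);f=240/np.tan(np.radians(k["fov_y"]/2))
    d=R.from_euler('xyz',k["orientation"],degrees=True).apply([(px[0]-k["cx"])/f,-(px[1]-k["cy"])/f,-1])
    return k["position"],d
def at(c,px,z):
    o,d=ray(c,px); return o+d*(z-o[2])/d[2]
def proj(c,P):
    k=viewer.get_calibration(c);f=240/np.tan(np.radians(k["fov_y"]/2))
    p=R.from_euler('xyz',k["orientation"],degrees=True).inv().apply(np.asarray(P)-k["position"])
    return np.array([k["cx"]+f*p[0]/-p[2],k["cy"]-f*p[1]/-p[2]])
E
cat > a.py <<'E'
from h import *
im=viewer.read_camera("top")
for t,z in(("thermo_head",.131),("knob_grip",.112)):
    for d in masks_of("top",t)[:1]:
        m=d["pixels"].astype(np.uint8);(c,r)=cv2.minEnclosingCircle(np.argwhere(m)[:,::-1].astype(np.float32).copy())
        print(t,d["conf"],d["location"],c,r,m.sum(),at("top",c,z),at("top",d["location"],z))
for n,px,z in(("head",(452,330),.134),("well",(143,287),.11),("knob",(236,314),.115),("h1",(125,263),.12),("h2",(168,268),.105),("h3",(118,306),.12),("h4",(161,311),.105),("rt1",(446,238),.11),("rt2",(446,298),.11),
 ("c1",(111,224),.09),("c2",(292,242),.09),("c3",(276,365),.09),("c4",(94,346),.09)):
    print(n,at("top",px,z).round(4))
for n,px,z in(("head",(193,263),.134),("well",(365,146),.108),("knob",(314,172),.125)): print("scene",n,at("scene",px,z).round(4))
s=np.vstack([cv2.resize(im[280:380,400:500],(400,400),interpolation=2)[None] ,cv2.resize(im[237:337,93:193],(400,400),interpolation=2)[None]])
cv2.imwrite("pics/crop1.png",np.hstack(s)[:,:,::-1])
E
python3 a.py
```

```text
thermo_head 0.8 [448.5, 328.2] (451.5, 329.5) 14.30044937133789 608 [ 0.4906783  -0.21433205  0.131     ] [ 0.49258838 -0.2098169   0.131     ]
knob_grip 0.89 [236.0, 312.9] (235.0, 313.5) 14.705541610717773 592 [0.51122895 0.11785105 0.112     ] [0.51216755 0.11631715 0.112     ]
head [ 0.4902 -0.2141  0.134 ]
well [0.5512 0.264  0.11  ]
knob [0.5106 0.1158 0.115 ]
h1 [0.5881 0.2902 0.12  ]
h2 [0.5817 0.2276 0.105 ]
h3 [0.5216 0.2972 0.12  ]
h4 [0.5139 0.2356 0.105 ]
rt1 [ 0.6334 -0.216   0.11  ]
rt2 [ 0.5379 -0.2136  0.11  ]
c1 [0.6541 0.3292 0.09  ]
c2 [0.627  0.0313 0.09  ]
c3 [0.4297 0.0541 0.09  ]
c4 [0.4572 0.3445 0.09  ]
scene head [ 0.4952 -0.2171  0.134 ]
scene well [0.5522 0.2691 0.108 ]
scene knob [0.5205 0.1071 0.125 ]
```

View pics/crop1.png

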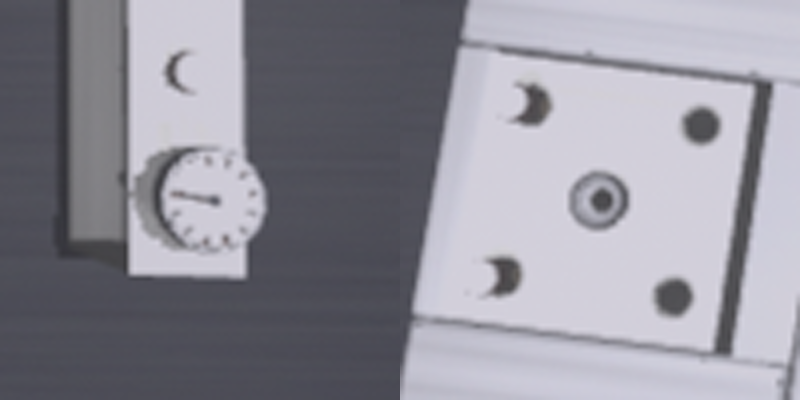

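{"name": "apply_moves", "arguments": {
  "moves": [
    [0.2,-0.14,0,0,0,0.06,1],
    [0.4,-0.28,0,0,0,0.12,1],
    [0.6,-0.42,0,0,0,0.18,1],
    [0.8,-0.56,0,0,0,0.26,1],
    [0.93,-0.66,0,0,0,0.26,1],
    [0.93,-0.66,0,0,0,0.26,1],
    [0.93,-0.66,0,0,0,0.26,1]
  ]
}}

```text
time_s: 1.75
tool_pos: [0.3688, -0.4086, 0.19]
tool_rot: [179.9, -0.0, 0.0]
force: [-0.1, -0.8, -0.4]
grip_width: 0.0875
grasp_force: 0.0
```

{"name": "apply_moves", "arguments": {
  "moves": [
    [0.15,-0.24,0,0,0,0,1],
    [0.3,-0.48,0,0,0,0,1],
    [0.45,-0.72,0,0,0,0,1],
    [0.62,-0.965,0,0,0,0,1],
    [0.62,-0.965,0.0,0,0,0,1],
    [0.62,-0.965,0.1,0,0,0,1],
    [0.62,-0.965,0.2,0,0,0,1],
    [0.62,-0.965,0.3,0,0,0,1],
    [0.62,-0.965,0.36,0,0,0,1],
    [0.62,-0.965,0.4,0,0,0,1],
    [0.62,-0.965,0.4,0,0,0,1],
    [0.62,-0.965,0.4,0,0,0,1]
  ]
}}

```text
time_s: 2.95
tool_pos: [0.4931, -0.2166, 0.1103]
tool_rot: [180.0, -0.0, -0.1]
force: [0.7, 1.3, 0.4]
grip_width: 0.0871
grasp_force: 0.0
```

Run:
```python
from h import *
im=viewer.read_camera("scene"); print([ (d["location"],d["conf"]) for d in boxes_of("scene","thermo_head")])
cv2.imwrite("pics/s1.png",cv2.resize(im[190:340,100:300],(800,600),interpolation=2)[:,:,::-1])
print(proj("scene",[.4925,-.2155,.127]))
```

```text
[([194.2, 266.6], 0.57), ([339.4, 183.9], 0.2)]
[193.39635197 264.39910144]
```

View pics/s1.png

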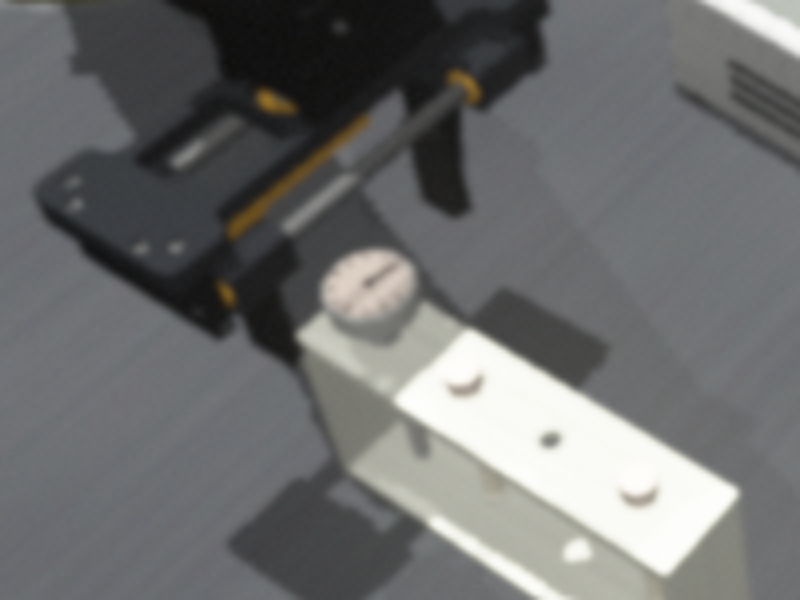

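The head sits centred between the open fingers (crop centre about (370,290)). Closing now.

{"name": "apply_moves", "arguments": {
  "moves": [
    [0,0,0.01,0,0,0,0.6],
    [0,0,0.01,0,0,0,0.5],
    [0,0,0.01,0,0,0,0.4],
    [0,0,0.01,0,0,0,0.3],
    [0,0,0.01,0,0,0,0.2],
    [0,0,0.01,0,0,0,0.2],
    [0,0,0.01,0,0,0,0.2],
    [0,0,0.01,0,0,0,0.2]
  ],
  "grip_force": 20
}}

```text
time_s: 3.85
tool_pos: [0.4927, -0.216, 0.1076]
tool_rot: [180.0, -0.0, -0.1]
force: [-0.2, -0.3, -0.7]
grip_width: 0.0311
grasp_force: 0.0
```

Run:
```python
from h import *
im=viewer.read_camera("scene"); o=env.get_obs(); print(o["grip_width"],o["grasp_force"],o["force"],o["time_s"])
cv2.imwrite("pics/s2.png",cv2.resize(im[190:340,100:300],(800,600),interpolation=2)[:,:,::-1])
```

```text
0.027124898759450303 0.0 [ 0.30511594 -1.2520939  -0.09129259] 3.9
```

View pics/s2.png

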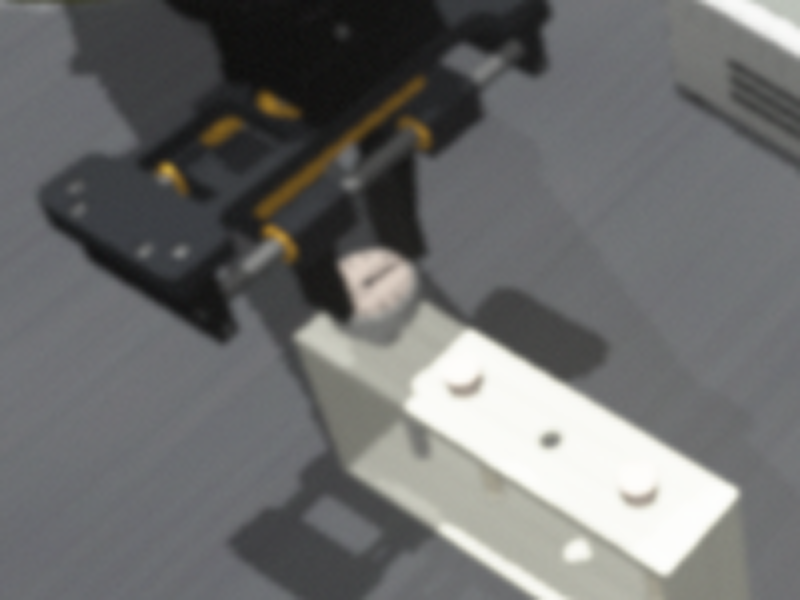

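Run:
```python
from h import *
for x in(.475,.484,.493,.502): print(x,[proj("scene",[x,-.2166+s,.1103]).round(1).tolist() for s in(.0435,.0585,-.0435,-.0585)])
for P in ([.4925,-.2155,.134],[.50,-.2155,.134],[.51,-.2155,.134]): print(P,proj("scene",P),proj("top",P))
# rack checks: corners in s1 crop: (300,332),(468,330)?,(738,492),(665,575)
for n,c in (("nearR",(738,492)),("nearL",(668,572)),("far",(300,335))): print(n,at("scene",(c[0]/4+100-.4,c[1]/4+190-.4),.1))
for px in((432,219),(461,219),(432,348),(462,348)): print(at("top",px,.1))
```

```text
0.475 [[205.3, 251.1], [211.1, 246.0], [168.8, 283.4], [162.1, 289.4]]
0.484 [[209.0, 253.2], [214.8, 248.0], [172.6, 285.8], [165.8, 291.9]]
0.493 [[212.7, 255.3], [218.5, 250.1], [176.4, 288.2], [169.7, 294.3]]
0.502 [[216.5, 257.4], [222.2, 252.1], [180.3, 290.6], [173.5, 296.8]]
[0.4925, -0.2155, 0.134] [192.53582221 261.71136198] [452.86869172 328.443306  ]
[0.5, -0.2155, 0.134] [195.76222985 263.59801352] [452.73344714 323.41496319]
[0.51, -0.2155, 0.134] [200.10410486 266.13693795] [452.55364938 316.73014939]
nearR [ 0.66628973 -0.19445752  0.1       ]
nearL [ 0.66574577 -0.23902343  0.1       ]
far [ 0.45875706 -0.23495912  0.1       ]
[ 0.66568391 -0.19703859  0.1       ]
[ 0.66613433 -0.24449374  0.1       ]
[ 0.45926187 -0.19248757  0.1       ]
[ 0.45961068 -0.23999828  0.1       ]
```

The fingers closed over the dial, not around it. The left finger covers the dial's edge, the opening is 27 mm and there is no force. In the image the tips are about 25 mm higher than reported, so I open, lower and recheck.

{"name": "apply_moves", "arguments": {
  "moves": [
    [0,0,0,0,0,0,1],
    [0,0,0,0,0,0,1],
    [0,0,0,0,0,0,1],
    [0,0,0,0,0,0,1],
    [0,0,0,0,0,0,1],
    [0,0,0,0,0,0,1],
    [0,0,0.03,0,0,0,1],
    [0,0,0.06,0,0,0,1],
    [0,0,0.09,0,0,0,1],
    [0,0,0.12,0,0,0,1],
    [0,0,0.12,0,0,0,1]
  ]
}}

```text
time_s: 5.0
tool_pos: [0.4918, -0.2156, 0.0823]
tool_rot: [-179.9, 0.1, -0.1]
force: [-0.5, -0.9, -0.5]
grip_width: 0.0869
grasp_force: 0.0
```

Run:
```python
from h import *
im=viewer.read_camera("scene"); o=env.get_obs(); print(o["grip_width"],o["grasp_force"],o["force"],o["time_s"],o["tool_pos"])
cv2.imwrite("pics/s3.png",cv2.resize(im[190:340,100:300],(800,600),interpolation=2)[:,:,::-1])
```

```text
0.08683939385858322 0.0 [0.25386909 0.06917737 0.2448386 ] 5.05 [ 0.49219888 -0.21579523  0.08291446]
```

View pics/s3.png

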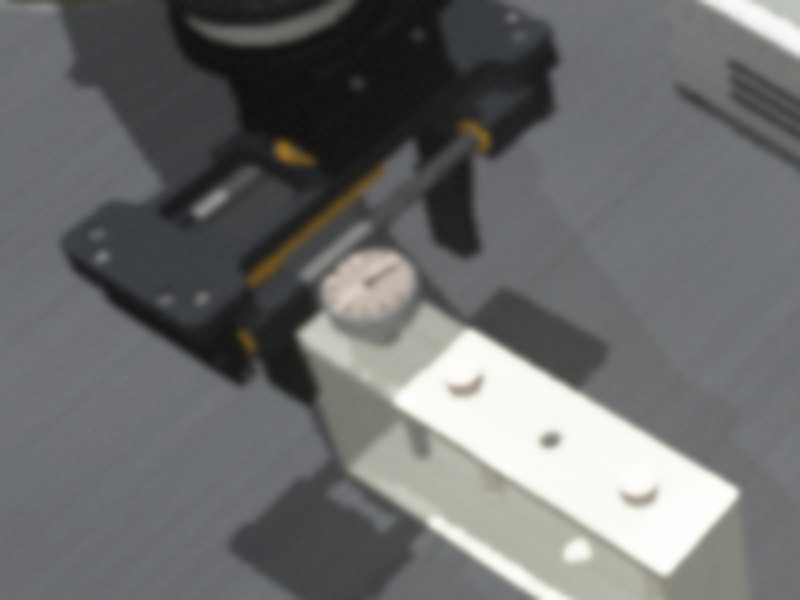

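{"name": "apply_moves", "arguments": {
  "moves": [
    [0,0,0,0,0,0,0.55],
    [0,0,0,0,0,0,0.5],
    [0,0,0,0,0,0,0.45],
    [0,0,0,0,0,0,0.4],
    [0,0,0,0,0,0,0.4],
    [0,0,0,0,0,0,0.4],
    [0,0,0,0,0,0,0.4]
  ],
  "grip_force": 6
}}

```text
time_s: 5.75
tool_pos: [0.4927, -0.216, 0.0837]
tool_rot: [-180.0, -0.0, -0.1]
force: [-0.6, 0.5, 0.3]
grip_width: 0.0402
grasp_force: 1.9
```

Run:
```python
from h import *
im=viewer.read_camera("scene"); t=viewer.read_camera("top");o=env.get_obs(); print(o["grip_width"],o["grasp_force"],o["force"],o["time_s"],o["tool_pos"])
cv2.imwrite("pics/s4.png",np.hstack([cv2.resize(im[210:310,140:240],(400,400),interpolation=2),cv2.resize(t[240:400,380:540],(400,400),interpolation=2)])[:,:,::-1])
print(proj("top",[.492,-.2158,.153]))
```

```text
0.03947870434535893 5.999934375286102 [0.46191616 0.2708757  0.48588009] 5.85 [ 0.49272843 -0.21595294  0.08368307]
[457.2306528  329.80588503]
```

View pics/s4.png

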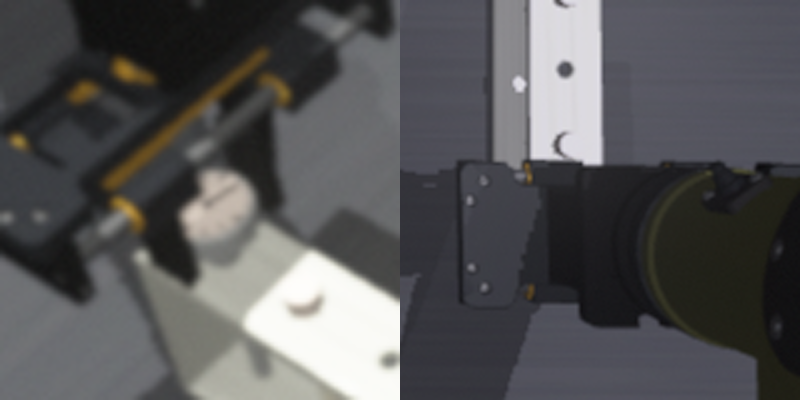

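Gripped on the rim: 40 mm opening, 6 N, with the head between the pads in the picture. I tighten the grip and lift.

{"name": "apply_moves", "arguments": {
  "moves": [
    [0,0,0,0,0,0,0.2],
    [0,0,0,0,0,0,0.2],
    [0,0,-0.05,0,0,0,0.2],
    [0,0,-0.1,0,0,0,0.2],
    [0,0,-0.2,0,0,0,0.2],
    [0,0,-0.3,0,0,0,0.2],
    [0,0,-0.4,0,0,0,0.2],
    [0,0,-0.5,0,0,0,0.2],
    [0,0,-0.6,0,0,0,0.2],
    [0,0,-0.7,0,0,0,0.2],
    [0,0,-0.8,0,0,0,0.2],
    [0,0,-0.8,0,0,0,0.2],
    [0,0,-0.8,0,0,0,0.2]
  ],
  "grip_force": 25
}}

```text
time_s: 7.15
tool_pos: [0.4928, -0.216, 0.244]
tool_rot: [180.0, -0.0, -0.1]
force: [0.5, 1.0, -1.1]
grip_width: 0.0391
grasp_force: 25.0
```

Run:
```python
from h import *
im=viewer.read_camera("scene"); t=viewer.read_camera("top");o=env.get_obs(); print(o["grip_width"],o["grasp_force"],o["force"],o["time_s"],o["tool_pos"],o["qpos"].round(0))
print([(d["location"],d["conf"]) for d in boxes_of("scene","thermo_head")])
cv2.imwrite("pics/s5.png",cv2.resize(im[140:340,80:340],(780,600),interpolation=2)[:,:,::-1])
print([proj("scene",[.492,-.2158,z]) for z in(.17,.287)])
```

```text
0.039044304588582095 24.999884068965912 [ 0.07048432  0.15928013 -0.74896617] 7.25 [ 0.49199377 -0.21582727  0.24251392] [ 40.   4. -21.  94.   2.  82. -70.]
[([172.5, 196.8], 0.79), ([340.1, 182.8], 0.42)]
[array([187.56600942, 247.28482229]), array([169.93257387, 192.35394941])]
```

View pics/s5.png

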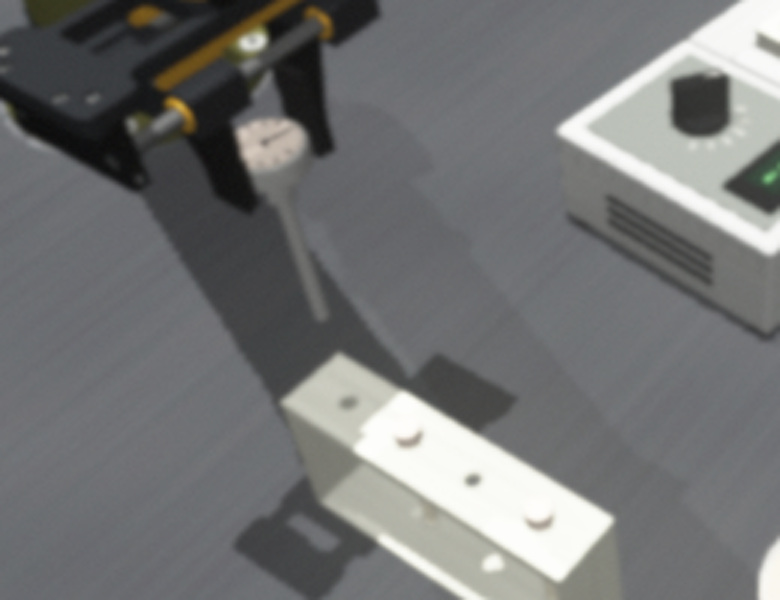

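The thermometer hangs straight in the grip, tip at about (187,246), as predicted. I carry it over to the well.

{"name": "apply_moves", "arguments": {
  "moves": [
    [0.02,-0.1,0,0,0,0,0.2],
    [0.04,-0.25,0,0,0,0,0.2],
    [0.06,-0.4,0,0,0,0,0.2],
    [0.08,-0.55,0,0,0,0,0.2],
    [0.09,-0.7,0,0,0,0,0.2],
    [0.1,-0.85,0,0,0,0,0.2],
    [0.1,-1,0,0,0,0,0.2]
  ]
}}

```text
time_s: 8.0
tool_pos: [0.5124, -0.0148, 0.2425]
tool_rot: [-180.0, 0.1, -0.1]
force: [0.6, 1.0, 0.5]
grip_width: 0.0392
grasp_force: 25.0
```

{"name": "apply_moves", "arguments": {
  "moves": [
    [0.02,-0.15,0,0,0,0,0.2],
    [0.04,-0.3,0,0,0,0,0.2],
    [0.06,-0.45,0,0,0,0,0.2],
    [0.08,-0.6,0,0,0,0,0.2],
    [0.09,-0.75,0,0,0,0,0.2],
    [0.1,-0.9,0,0,0,0,0.2],
    [0.1,-1,0,0,0,0,0.2],
    [0.1,-1,0,0,0,0,0.2],
    [0.1,-1,0,0,0,0,0.2]
  ]
}}

```text
time_s: 8.9
tool_pos: [0.5327, 0.1835, 0.2427]
tool_rot: [179.9, 0.1, -0.0]
force: [0.8, -0.1, -0.8]
grip_width: 0.0391
grasp_force: 25.0
```

{"name": "apply_moves", "arguments": {
  "moves": [
    [0.04,-0.15,0,0,0,0,0.2],
    [0.08,-0.3,0,0,0,0,0.2],
    [0.095,-0.41,0,0,0,0,0.2],
    [0.095,-0.41,0.05,0,0,0,0.2],
    [0.095,-0.41,0.1,0,0,0,0.2],
    [0.095,-0.41,0.15,0,0,0,0.2],
    [0.095,-0.41,0.21,0,0,0,0.2],
    [0.095,-0.41,0.21,0,0,0,0.2],
    [0.095,-0.41,0.21,0,0,0,0.2]
  ]
}}

```text
time_s: 9.8
tool_pos: [0.5523, 0.265, 0.2013]
tool_rot: [180.0, 0.0, -0.1]
force: [0.1, -0.1, 0.1]
grip_width: 0.0389
grasp_force: 25.0
```

Run:
```python
from h import *
im=viewer.read_camera("scene");o=env.get_obs(); print(o["grip_width"],o["force"],o["time_s"],o["tool_pos"],o["qpos"].round(0))
x,y,z=o["tool_pos"]
print("tip",proj("scene",[x,y,z-.0737]),"well",proj("scene",[.5515,.265,.11]))
cv2.imwrite("pics/s6.png",cv2.resize(im[105:180,315:415],(800,600),interpolation=cv2.INTER_CUBIC)[:,:,::-1])
```

```text
0.03920711597039832 [-0.08923006  1.12089011 -0.70468218] 9.85 [0.55247755 0.26551948 0.20188179] [   6.   18.  -42.   87.   12.   80. -127.]
tip [364.94830916 139.34233873] well [363.90328061 146.03959858]
```

View pics/s6.png

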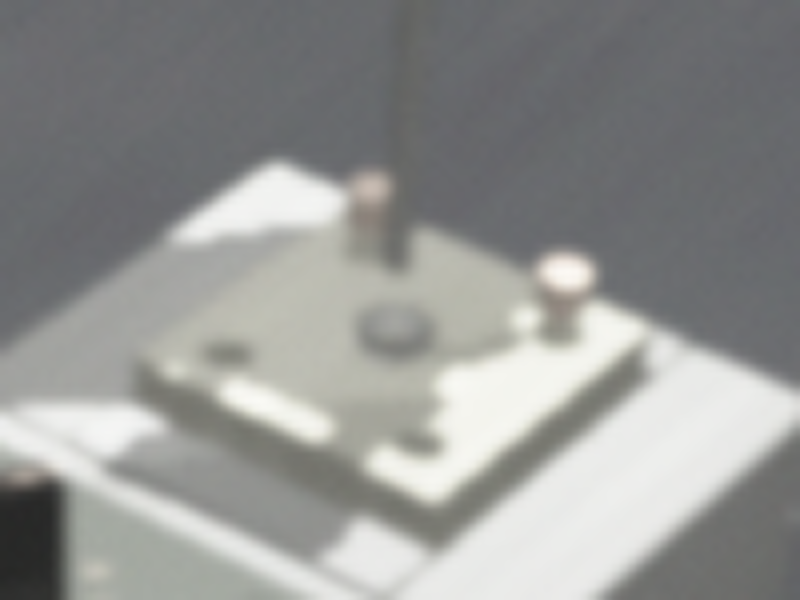

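The tip at (364,138) lies straight above the ring centre (364,145), within 2 mm, which is inside the countersink. Lowering gently.

{"name": "apply_moves", "arguments": {
  "moves": [
    [0,0,0.03,0,0,0,0.2],
    [0,0,0.06,0,0,0,0.2],
    [0,0,0.09,0,0,0,0.2],
    [0,0,0.11,0,0,0,0.2],
    [0,0,0.13,0,0,0,0.2],
    [0,0,0.15,0,0,0,0.2],
    [0,0,0.17,0,0,0,0.2],
    [0,0,0.17,0,0,0,0.2]
  ]
}}

```text
time_s: 10.65
tool_pos: [0.552, 0.2656, 0.1669]
tool_rot: [180.0, 0.1, -0.1]
force: [-0.5, -0.4, -0.7]
grip_width: 0.0389
grasp_force: 25.0
```

{"name": "apply_moves", "arguments": {
  "moves": [
    [0,0,0.03,0,0,0,0.2],
    [0,0,0.06,0,0,0,0.2],
    [0,0,0.09,0,0,0,0.2],
    [0,0,0.12,0,0,0,0.2],
    [0,0,0.14,0,0,0,0.2],
    [0,0,0.16,0,0,0,0.2],
    [0,0,0.18,0,0,0,0.2],
    [0,0,0.19,0,0,0,0.2],
    [0,0,0.2,0,0,0,0.2],
    [0,0,0.2,0,0,0,0.2]
  ]
}}

```text
time_s: 11.65
tool_pos: [0.5521, 0.2658, 0.1273]
tool_rot: [180.0, 0.0, -0.1]
force: [-0.2, -0.3, -1.5]
grip_width: 0.0395
grasp_force: 25.0
```

{"name": "apply_moves", "arguments": {
  "moves": [
    [0,0,0.005,0,0,0,0.2],
    [0,0,0.01,0,0,0,0.2],
    [0,0,0.015,0,0,0,0.2],
    [0,0,0.02,0,0,0,0.2],
    [0,0,0.02,0,0,0,0.2]
  ]
}}

```text
time_s: 12.15
tool_pos: [0.5522, 0.2659, 0.1235]
tool_rot: [180.0, 0.0, -0.1]
force: [0.3, -0.6, -0.5]
grip_width: 0.0393
grasp_force: 25.0
```

{"name": "apply_moves", "arguments": {
  "moves": [
    [0,0,0.005,0,0,0,0.2],
    [0,0,0.01,0,0,0,0.2],
    [0,0,0.01,0,0,0,0.2]
  ]
}}

```text
time_s: 12.45
tool_pos: [0.5532, 0.2661, 0.123]
tool_rot: [-180.0, -0.1, -0.1]
force: [-0.1, -2.3, 6.5]
grip_width: 0.039
grasp_force: 25.0
```

Bottom contact at 6.5 N. Releasing.

{"name": "apply_moves", "arguments": {
  "moves": [
    [0,0,-0.005,0,0,0,0.2],
    [0,0,-0.005,0,0,0,0.5],
    [0,0,-0.005,0,0,0,0.6],
    [0,0,-0.005,0,0,0,0.8],
    [0,0,-0.005,0,0,0,1],
    [0,0,-0.005,0,0,0,1],
    [0,0,-0.005,0,0,0,1],
    [0,0,-0.005,0,0,0,1],
    [0,0,-0.005,0,0,0,1],
    [0,0,-0.005,0,0,0,1]
  ],
  "grip_force": 10
}}

```text
time_s: 13.45
tool_pos: [0.5523, 0.2659, 0.1226]
tool_rot: [180.0, 0.0, -0.1]
force: [-0.5, 0.3, -0.4]
grip_width: 0.0863
grasp_force: 0.0
```

{"name": "apply_moves", "arguments": {
  "moves": [
    [0,0,-0.08,0,0,0,1],
    [0,0,-0.2,0,0,0,1],
    [0,0,-0.32,0,0,0,1],
    [0,0,-0.44,0,0,0,1],
    [0,0,-0.5,0,0,0,1],
    [0,0,-0.5,0,0,0,1]
  ]
}}

```text
time_s: 14.05
tool_pos: [0.5533, 0.2668, 0.2253]
tool_rot: [-179.9, -0.2, -0.1]
force: [0.5, -0.4, 0.0]
grip_width: 0.0869
grasp_force: 0.0
```

{"name": "apply_moves", "arguments": {
  "moves": [
    [-0.03,0.1,0,0,0,-0.08,1],
    [-0.06,0.25,0,0,0,-0.17,1],
    [-0.1,0.4,0,0,0,-0.26,1],
    [-0.14,0.55,0,0,0,-0.35,1],
    [-0.18,0.7,0,0,0,-0.44,1],
    [-0.21,0.74,0,0,0,-0.53,1],
    [-0.21,0.74,0.1,0,0,-0.6,1],
    [-0.21,0.74,0.2,0,0,-0.635,1],
    [-0.21,0.74,0.3,0,0,-0.635,1],
    [-0.21,0.74,0.4,0,0,-0.635,1],
    [-0.21,0.74,0.4,0,0,-0.635,1],
    [-0.21,0.74,0.4,0,0,-0.635,1]
  ]
}}

```text
time_s: 15.25
tool_pos: [0.5095, 0.1179, 0.1422]
tool_rot: [-179.9, 0.1, 54.5]
force: [0.7, -0.4, -0.6]
grip_width: 0.0872
grasp_force: 0.0
```

Run:
```python
from h import *
im=viewer.read_camera("scene");o=env.get_obs(); print(o["grip_width"],o["force"],o["time_s"],o["tool_pos"],o["tool_rot"],o["qpos"].round(0))
cv2.imwrite("pics/s7.png",cv2.resize(im[85:235,250:450],(800,600),interpolation=cv2.INTER_CUBIC)[:,:,::-1])
print("knob top",proj("scene",[.5113,.1185,.129]),"head",proj("scene",[.552,.266,.174]))
t=o["tool_pos"];M=R.from_euler('xyz',o["tool_rot"],degrees=True)
for zo in(0,.022): print(zo,[proj("scene",t+[0,0,zo]+M.apply([0,s*.051,0])).round(1) for s in(1,-1)])
```

```text
0.08710822438534185 [ 0.5228859   0.22962628 -0.33671798] 15.3 [0.51025729 0.11809709 0.1430025 ] [ 1.79997141e+02 -1.39208300e-02  5.45120175e+01] [ 26.   8. -45. 103.   6.  71. -56.]
knob top [313.40481202 166.17749161] head [366.34582016 121.43457752]
0 [array([321.6, 175. ]), array([304.6, 147.4])]
0.022 [array([321.6, 166.2]), array([304.3, 138.8])]
```

View pics/s7.png

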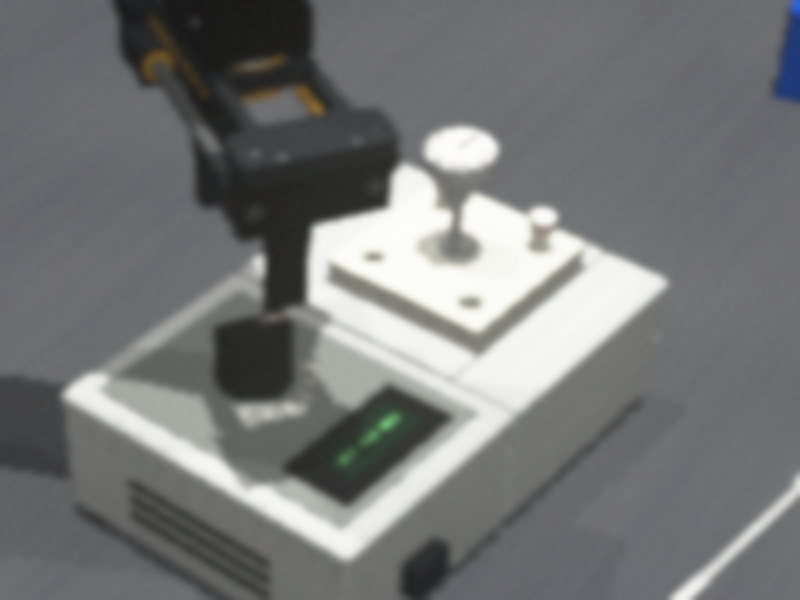

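The thermometer stands upright in the well and the fingers straddle the knob, with tips about 25–30 mm above the reported z. Descending.

{"name": "apply_moves", "arguments": {
  "moves": [
    [0,0,0.05,0,0,0,1],
    [0,0,0.1,0,0,0,1],
    [0,0,0.15,0,0,0,1],
    [0,0,0.2,0,0,0,1],
    [0,0,0.25,0,0,0,1],
    [0,0,0.27,0,0,0,1],
    [0,0,0.29,0,0,0,1],
    [0,0,0.3,0,0,0,1],
    [0,0,0.3,0,0,0,1]
  ]
}}

```text
time_s: 16.2
tool_pos: [0.5101, 0.118, 0.0826]
tool_rot: [-180.0, 0.0, 54.5]
force: [-0.0, 0.7, -0.7]
grip_width: 0.0869
grasp_force: 0.0
```

{"name": "apply_moves", "arguments": {
  "moves": [
    [0,0,0,0,0,0,0.6],
    [0,0,0,0,0,0,0.4],
    [0,0,0,0,0,0,0.25],
    [0,0,0,0,0,0,0.1],
    [0,0,0,0,0,0,0.1],
    [0,0,0,0,0,0,0.1],
    [0,0,0,0,0,0,0.1],
    [0,0,0,0,0,0,0.1],
    [0,0,0,0,0,0,0.1],
    [0,0,0,0,0,0,0.1],
    [0,0,0,0,0,0,0.1]
  ],
  "grip_force": 10
}}

```text
time_s: 17.3
tool_pos: [0.5088, 0.1189, 0.0825]
tool_rot: [-179.9, 0.1, 54.5]
force: [-4.5, 2.2, 3.5]
grip_width: 0.0139
grasp_force: 10.0
```

{"name": "apply_moves", "arguments": {
  "moves": [
    [0,-0.008,0,0,0,0,0.1],
    [0,-0.008,0,0,0,0,0.1],
    [0,-0.008,0,0,0,0,0.1],
    [0,-0.008,0,0,0,0,0.1]
  ],
  "grip_force": 40
}}

```text
time_s: 17.7
tool_pos: [0.5088, 0.1189, 0.0826]
tool_rot: [180.0, -0.0, 54.5]
force: [-0.6, 0.5, 0.3]
grip_width: 0.0137
grasp_force: 40.0
```

Run:
```python
from h import *
o=env.get_obs(); print({k:np.round(o[k],3) for k in("grip_width","grasp_force","force","wrist_torque","tool_pos","tool_rot","qpos")})
```

```text
{'grip_width': np.float64(0.014), 'grasp_force': np.float64(39.963), 'force': array([-0.586,  0.518,  0.346]), 'wrist_torque': array([ 0.199,  0.296, -0.235]), 'tool_pos': array([0.509, 0.119, 0.083]), 'tool_rot': array([ 1.8000e+02, -4.0000e-03,  5.4489e+01]), 'qpos': array([ 24.318,  11.703, -44.204, 107.458,   9.022,  64.372, -58.724])}
```

{"name": "apply_moves", "arguments": {
  "moves": [
    [0,0,0,0,0,0.05,0.1],
    [0,0,0,0,0,0.1,0.1],
    [0,0,0,0,0,0.15,0.1],
    [0,0,0,0,0,0.2,0.1],
    [0,0,0,0,0,0.25,0.1],
    [0,0,0,0,0,0.3,0.1],
    [0,0,0,0,0,0.35,0.1],
    [0,0,0,0,0,0.4,0.1],
    [0,0,0,0,0,0.42,0.1],
    [0,0,0,0,0,0.42,0.1],
    [0,0,0,0,0,0.42,0.1]
  ]
}}

```text
time_s: 18.8
tool_pos: [0.5084, 0.1193, 0.0825]
tool_rot: [-180.0, 0.0, 18.5]
force: [-2.6, 1.7, 1.1]
grip_width: 0.0137
grasp_force: 40.0
```

Run:
```python
from h import *
o=env.get_obs(); print({k:np.round(o[k],3) for k in("grip_width","grasp_force","force","wrist_torque","tool_pos","tool_rot","qpos")})
```

```text
{'grip_width': np.float64(0.014), 'grasp_force': np.float64(39.954), 'force': array([-2.601,  1.692,  1.142]), 'wrist_torque': array([0.565, 0.617, 0.048]), 'tool_pos': array([0.508, 0.119, 0.083]), 'tool_rot': array([-1.79971e+02,  2.60000e-02,  1.85060e+01]), 'qpos': array([ 20.618,  10.966, -40.037, 107.572,   7.778,  64.223, -93.796])}
```

{"name": "apply_moves", "arguments": {
  "moves": [
    [0,0,0,0,0,0.05,0.1],
    [0,0,0,0,0,0.1,0.1],
    [0,0,0,0,0,0.15,0.1],
    [0,0,0,0,0,0.2,0.1],
    [0,0,0,0,0,0.25,0.1],
    [0,0,0,0,0,0.3,0.1],
    [0,0,0,0,0,0.35,0.1],
    [0,0,0,0,0,0.39,0.1],
    [0,0,0,0,0,0.41,0.1],
    [0,0,0,0,0,0.425,0.1],
    [0,0,0,0,0,0.425,0.1],
    [0,0,0,0,0,0.425,0.1],
    [0,0,0,0,0,0.425,0.1],
    [0,0,0,0,0,0.425,0.1],
    [0,0,0,0,0,0.425,0.1],
    [0,0,0,0,0,0.425,0.1],
    [0,0,0,0,0,0.425,0.1]
  ]
}}

```text
time_s: 20.5
tool_pos: [0.5085, 0.12, 0.0826]
tool_rot: [-179.9, 0.0, -18.0]
force: [-2.7, 4.0, 0.9]
grip_width: 0.0134
grasp_force: 40.0
```

Run:
```python
from h import *
o=env.get_obs(); print({k:np.round(o[k],3) for k in("time_s","grip_width","grasp_force","force","wrist_torque","tool_pos","tool_rot")})
for c in("scene","top"):
    im=viewer.read_camera(c); cv2.imwrite(f"pics/{c}_end.png",im[:,:,::-1])
    print(c,[(d["location"],d["conf"]) for d in boxes_of(c,"thermo_head")], [(d["location"],d["conf"]) for d in boxes_of(c,"knob_grip")])
print(proj("scene",[.552,.266,.167]),proj("top",[.552,.266,.174]))
t=cv2.imread("pics/top_end.png");a=cv2.imread("pics/scene_end.png")
```

```text
{'time_s': np.float64(20.5), 'grip_width': np.float64(0.013), 'grasp_force': np.float64(39.954), 'force': array([-2.724,  4.045,  0.889]), 'wrist_torque': array([1.188, 0.665, 0.104]), 'tool_pos': array([0.508, 0.12 , 0.083]), 'tool_rot': array([-1.79937e+02,  4.20000e-02, -1.80280e+01])}
scene [([364.3, 126.0], 0.66)] [([313.6, 174.1], 0.55)]
top [([124.2, 280.2], 0.84)] []
[366.11378699 124.22221162] [124.91200459 285.80574193]
```

```bash
python3 -c "
from cell import env
print(env.sign_off())"
```

```text
the job is handed in; nothing more can be done
None
```

The job is handed in at about 20.6 s of the 67 s, but the verdict did not come back: the thermometer was upright in the well and let go at the last look (after release), and the fingers hold the knob with 40 N at about 72° (third click), an angle taken from the tool's yaw because I had no views left to check it.

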